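# Lower the ratchet hand rest beside the painting wheel

### The arm

A 6-joint arm with a two-finger parallel gripper is mounted at the origin on the work surface. World frame = base frame: x ahead of the robot, y to its left, z up, the work surface at z = 0. Lengths are in m, angles in rad, forces in N, time in s.
With the tool pointing down it reaches from about 0.25 to 0.725 m from the base axis. Payload 9.7 kg.
Tool frame: the origin (TCP) lies on the centre line of the jaws, within the pads' length; the fingertips stand 25 mm ahead of it and the grasp point (between the pads) lies 6 mm ahead of it (bot.finger_overhang is the distance from the TCP to the fingertips, in m); z points along the fingers, y is the line along which they close (so a half turn about z gives the same grasp; the last joint's range is limited). The gripper opens to 85 mm and grips with 20 to 120 N. Pads are 22 mm wide; open, the fingers measure 114 mm over their backs; the gripper's body (76 mm by 85 mm) begins 54 mm behind the grasp point. The pads swing forward as they close: fully open they stand 13 mm farther back than shut.
Start: joints at [-1.308, 0.087, 0.176, 1.66, 0, 1.571], TCP at [0.143, -0.531, 0.228] pointing down, gripper open.
Joint ranges: [-3.13, 3.13], [-0.85, 1.81], [-1.15, 1.24], [-2.2, 2.28], [-1.44, 1.52], [-3.14, 3.14]. Speed limits (rad/s): [2.22, 2.22, 2.57, 3.14, 3.14, 3.14].

### API

Orientations are given as a unit quaternion [x, y, z, w].
In Python, from bench import bot gives the robot as it stands. The module is installed in compiled form; this text tells all that it offers.
- The arm moves only by the tool step_arm, never from a script. Its argument "increments" is one flat list of numbers, 5 for each row, row after row: the shift along the world's x, y, z in m, then the turn about the world's z in rad, then the gripper command: -1 is shut, 1 is fully open, values between are in proportion. In form: [dx, dy, dz, spin, claw, dx, dy, dz, spin, claw, ...]. A call has 1 to 5 rows; each row shifts and turns the commanded pose from where the row before left it; what a row does not reach is not made up. A row lasts 1/12 s, in which the tool goes at most 41.7 mm and 7.16 degrees, less where a joint would pass 70% of its speed; a pose out of reach is approached as far as the arm can. A call with a gripper value outside its range is refused whole. The fingers move at their own pace and stop on an object; "force" is the grip in N (left out, the last holds). Time passes only in rows, so rows that do not move let the fingers close. It gives the time, the measured TCP pose, the force, the opening and the grip force at its end, in the units of the state.
- bot.get_state(): the state, without advancing time (a new reading comes with each control period).
- bot.grab_frame(name): name is "scene" or "side" or "wrist"; returns a dict with "frame" (480x640x3 uint8, red, green, blue), "fx", "fy", "cx", "cy" (pixels), "xyz" and "attitude" of the camera in the world. Camera axes: x right, y up, looking along -z (the intrinsics and any distortion apply to the point x, -y, -z); pixel columns grow to the right and rows downward; lengths in m; the calibration is good to about 2 mm. A picture is of the moment at which its call begins. There is no depth.
- bot.sign_off(): hands the job in; it is judged then, once.
The state is a dict: "clock": time; "qpos": joint angles; "joint_vel": joint speeds; "tau": joint torques, N m; "tool_pos": TCP position; "tcp_rot": TCP orientation; "wrist_force": force on the tool from outside, world axes, zero at the start; "moment": the same for the moment, N m; "grip_width": finger opening in m; "grip_force": force on a finger pad.
Only numpy, scipy, OpenCV 4.12 (cv2) and the standard library are available. Lean on these libraries where they do the work, as an engineer would, in place of code of your own. Each camera call takes 0.05 s, during which the arm holds its last target. There are 200 camera calls.

### The job

Lower the painter's hand rest for work on the foot of the vase: press the red thumb pad of the pawl down until the pawl is free of the teeth and stays free, then push the white bar at the end of the arm down past the teeth until the arm is fully down on its stop. Only press and push, grasp nothing, and leave the vase, pots, bowl, brush and sponge where they are.

Things in the scene. Friction and masses are not known exactly. Their poses are not given: they have to be found in the camera images.
- rest: The ratchet hand rest, screwed to the table: steel base plate 120 x 250 x 14 mm with blue cheek plates. Origin on the table surface, straight below the arm's hinge. Its x axis is parallel to the arm's hinge (and to the white bar), its y axis points from the hinge the way the arm reaches, z up. It does not move, but stands at another place and yaw in each episode. The hinge of the arm is 100 mm above the origin; the pawl's pivot is at y = -75 mm, z = 145 mm.
- bar_mid (a point): Centre of the white-painted wooden hand bar, a round bar 28 mm in diameter and 120 mm long, parallel to the rest's x axis, at the free end of the arm, 200 mm from the hinge. With the arm joint at q it is at y = 200 cos(1.0 - q) mm, z = 100 + 200 sin(1.0 - q) mm in the rest's frame: high at first (about 255 to 268 mm), 110 mm above the table when fully down. It is pushed down on top of the bar.
- pad_top (a point): Centre of the top face of the red thumb pad (44 x 34 x 10 mm) on the tail of the yellow pawl, on the far side of the hinge from the arm: y = -135 mm, z = 167 mm in the rest's frame as it starts; pressed fully down it sinks 21 mm (60 mm from the pawl's pivot).
- pawl (a joint): Angle of the pawl, rad. 0: its nose sits between the teeth and the arm cannot go down. It grows as the red pad is pressed down, to the stop at 0.36; the nose clears the teeth from about 0.15, and counts as free from 0.25. It is stiff (about 3.5 N on the pad) and stays where it is left, so the pad need not be held.
- rest_arm (a joint): Angle of the arm, rad. 0: raised highest, 1.0 rad above level. It grows as the arm goes down, to the stop at 0.95. Starts between 0 and 0.12; with the pawl in, the teeth stop it by about 0.16. Its hinge is stiff: it takes about 5 to 11 N down on the bar when the pawl is free and stays where it is left.
- vase: Loose painted vase, 215 mm high, 112 mm across, standing on the banding wheel (a low turntable 170 mm across, 56 mm high) off the free end of the arm, its middle 380 to 410 mm from the hinge. Origin under its foot. To be left alone.
- bowl: Loose yellow bowl, 90 mm across, 40 mm high, on the table. Origin under it. To be left alone.
- brush: Loose brush, 190 mm long, lying on the table. To be left alone.
- sponge: Loose yellow sponge block 70 x 50 x 28 mm. Origin under it. To be left alone.
- pot_red: Loose closed paint pot, red (brick red, red cap), 58 mm across, 65 mm high, on the table. Origin under it. To be left alone.
- pot_blue: Loose closed paint pot, blue with white cap, 58 mm across, 65 mm high, on the table. Origin under it. To be left alone.
- pot_green: Loose closed paint pot, green with white cap, 58 mm across, 65 mm high, on the table. Origin under it. To be left alone.

How it is judged:
On the way, in this order (a step that is already met when the one before it is completed fails the run):
1. the pawl is pressed free while the arm is still up (value of joint pawl above 0.25 rad and value of joint rest_arm below 0.25 rad), for 0.2 s.
2. the arm is pushed fully down (value of joint rest_arm above 0.9 rad), for 0.2 s.
At the end, for the whole second after the job is handed in: The arm is down on its stop (joint above 0.90 of 0.95 rad) and at rest, the pawl is still free (above 0.20 rad), and every loose thing is within 30 mm of where it stood (value of joint rest_arm above 0.9 rad and velocity of joint rest_arm between -0.05 and 0.05 rad/s and value of joint pawl above 0.2 rad and distance of each of vase, pot_red, pot_blue, pot_green, bowl, brush, sponge from where it was at the start of the episode below 0.03 m); the robot touches nothing.
It fails at once if the vase is shifted or lifted more than 30 mm or tipped more than 0.35 rad (distance of vase from where it was at the start of the episode above 0.03 m or angle between vase's own z axis and vertical above 0.35 rad).
It fails at once if a paint pot is shifted or lifted more than 30 mm or tipped more than 0.35 rad (distance of any of pot_red, pot_blue, pot_green from where it was at the start of the episode above 0.03 m or angle between any of pot_red, pot_blue, pot_green's own z axis and vertical above 0.35 rad).
It fails at once if the bowl, the brush or the sponge is shifted or lifted more than 30 mm (distance of any of bowl, brush, sponge from where it was at the start of the episode above 0.03 m).
It also fails if it takes over 48 s, if anything falls off the work surface, if the arm or the gripper's body presses on something with over 40 N, if the wrist force passes 120 N, or if a joint passes its speed limit or range.

## Working session

There is one attempt and no reset: what is moved stays moved. The work goes in short steps, Python scripts to look and compute and a tool call to move; the robot and the scene stay as the last step left them, time stands still between calls to the robot, and variables do not carry over. Pictures are saved under pics/ and viewed, at most 12 in all, crops included, and the job is handed in when it is done.

Besides the shell and the picture viewer there is one more tool, called after "Emit:" as name(argument=value, ...) on one line, values as JSON. step_arm: Moves the arm, as the interface text tells. Its arguments: {"type":"object","properties":{"increments":{"type":"array"},"force":{"type":"number"}},"required":["increments"]}

```bash
mkdir -p pics
cat > h.py <<'E'
import numpy as np, cv2
from scipy.spatial.transform import Rotation as R
from bench import bot
def grab(n,fn=None):
    f=bot.grab_frame(n)
    if fn: cv2.imwrite('pics/'+fn,f['frame'][:,:,::-1])
    return f
def ray(f,u,v):
    d=np.array([(u-f['cx'])/f['fx'],-(v-f['cy'])/f['fy'],-1.])
    d=R.from_quat(f['attitude']).apply(d); return np.array(f['xyz']),d/np.linalg.norm(d)
def onz(f,u,v,z):
    o,d=ray(f,u,v); return o+d*(z-o[2])/d[2]
def tri(a,b):
    (o,d),(p,e)=a,b
    A=np.stack([d,-e],1); s=np.linalg.lstsq(A,p-o,rcond=None)[0]
    x,y=o+s[0]*d,p+s[1]*e; return (x+y)/2,np.linalg.norm(x-y)
E
python3 - <<'E'
from h import *
for n in('scene','side'):
    f=grab(n,n+'0.png'); print(n,{k:f[k] for k in f if k!='frame'})
print(bot.get_state())
E
```

```text
scene {'fx': 563.2356849500716, 'fy': 563.2356849500716, 'cx': 324.49760390108315, 'cy': 248.4214594197626, 'xyz': array([1.18118452, 0.10708995, 1.26137875]), 'attitude': array([0.17164622, 0.2026082 , 0.72590283, 0.63447031])}
side {'fx': 607.7553620206393, 'fy': 607.7553620206393, 'cx': 325.354307198316, 'cy': 234.5573289850462, 'xyz': array([0.33723153, 0.92106264, 1.05386308]), 'attitude': array([-0.05130753,  0.39685131,  0.91035022, -0.10554174])}
{'clock': 0.1, 'qpos': array([-1.30800038e+00,  8.74007966e-02,  1.75222369e-01,  1.65978630e+00,
        1.08964033e-05,  1.57078903e+00]), 'joint_vel': array([ 0.00055471, -0.00060898,  0.0047114 ,  0.00021809,  0.00020516,
        0.00087799]), 'tau': array([-7.08318075e-04, -5.21559656e+01,  4.65654588e+01,  1.60671707e-02,
        2.49572855e-05,  2.02343648e-05]), 'tool_pos': array([ 0.14283072, -0.5309224 ,  0.22736093]), 'tcp_rot': array([ 9.91379053e-01,  1.31023783e-01, -7.11389442e-05, -5.79880357e-04]), 'wrist_force': array([ 0.61174793, -0.12985986,  0.35358622]), 'moment': array([ 0.02056867, -0.00392676,  0.03062091]), 'grip_force': 0.0, 'grip_width': 0.08532982564619981}
```

View pics/scene0.png

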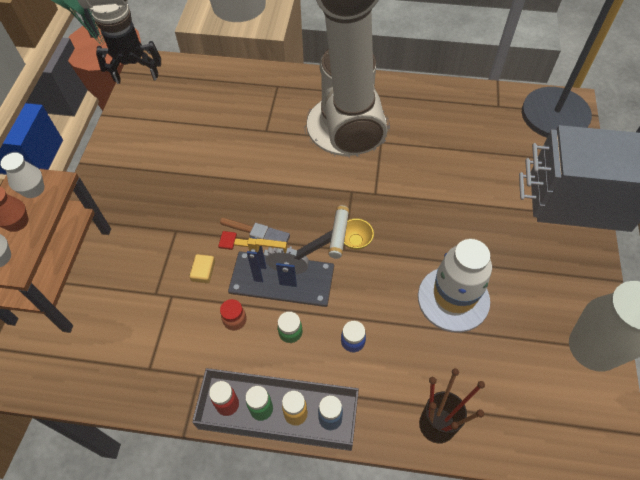

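View pics/side0.png

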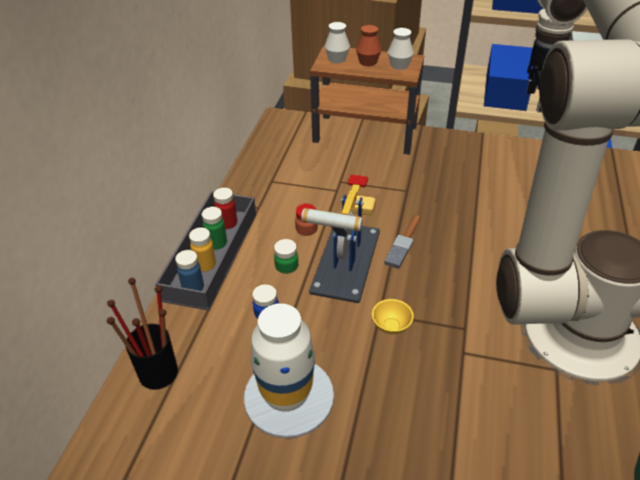

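Scene view: red pad near (227,240), white bar about (343,208)–(338,255), base plate around (282,278). Side view: pad (358,181), bar (304,215)–(360,222). Now triangulating.

```bash
cat > m.py <<'E'
from h import *
def blob(f,roi,kind):
    x0,y0,x1,y1=roi; c=cv2.cvtColor(f['frame'][y0:y1,x0:x1],cv2.COLOR_RGB2HSV); h,s,v=cv2.split(c)
    m=((h<6)|(h>174))&(s>170)&(v>90) if kind=='red' else (s<90)&(v>140)
    n,l,st,ce=cv2.connectedComponentsWithStats(m.astype(np.uint8)); i=1+np.argmax(st[1:,4])
    cs,_=cv2.findContours((l==i).astype(np.uint8),cv2.RETR_EXTERNAL,cv2.CHAIN_APPROX_NONE)
    r=cv2.minAreaRect(cs[0]); return ce[i]+[x0,y0],st[i],(r[0][0]+x0,r[0][1]+y0),r[1],cv2.boxPoints(r)+[x0,y0]
if __name__=='__main__':
    a,b=grab('scene'),grab('side')
    P=[blob(a,(210,225,240,255),'red'),blob(b,(340,170,375,190),'red')]
    B=[blob(a,(320,195,360,262),'w'),blob(b,(290,195,372,240),'w')]
    for n,(p,q) in(('pad',P),('bar',B)):
        print(n,p,q,sep='\n'); print(tri(ray(a,*p[2]),ray(b,*q[2])))
    for u,v in((236,254),(333,268),(327,302),(231,287)): print('plate',onz(a,u,v,.014))
    for n,u,v,z in(('bowl',356,234,.03),('red',232,309,.065),('green',289,320,.065),('blue',353,330,.065),('sponge',202,266,.028),('vase',472,257,.271),('brushR',288,236,.01),('brushL',222,222,.01)): print(n,onz(a,u,v,z).round(3))
    A=a['frame'][180:320,190:390]; Bc=b['frame'][165:315,270:430]
    A=cv2.resize(A,(800,560),interpolation=cv2.INTER_CUBIC); cv2.imwrite('pics/c1.png',A[:,:,::-1])
    Bc=cv2.resize(Bc,(640,600),interpolation=cv2.INTER_CUBIC); cv2.imwrite('pics/c2.png',Bc[:,:,::-1])
E
python3 m.py
```

```text
pad
(array([227.00436681, 239.49344978]), array([  9,   6,  17,  18, 229], dtype=int32), (227.1176471710205, 239.52941131591797), (14.067066192626953, 17.46256446838379), array([[218.17647076, 246.29411697],
       [222.4117651 , 229.35294104],
       [236.05882263, 232.76470566],
       [231.82352829, 249.70588112]]))
(array([357.54857143, 179.93142857]), array([  8,   5,  20,  12, 175], dtype=int32), (357.3999996185303, 180.19999980926514), (18.667617797851562, 10.465181350708008), array([[347.42000103, 184.06000042],
       [348.90000057, 173.69999981],
       [367.37999725, 176.3399992 ],
       [365.89999771, 186.70000076]]))
(array([ 0.5393883 , -0.21542127,  0.16224675]), np.float64(0.0004883922772569212))
bar
(array([339.35      , 228.72391304]), array([ 10,  14,  18,  41, 460], dtype=int32), (339.3760013580322, 228.43199920654297), (12.16421127319336, 39.89145278930664), array([[329.82400131, 246.9679985 ],
       [336.95999908, 207.71999836],
       [348.9280014 , 209.89599991],
       [341.79200363, 249.14400101]]))
(array([331.4       , 217.47192982]), array([ 17,  14,  49,  19, 570], dtype=int32), (330.9864845275879, 216.08107948303223), (48.66210174560547, 14.631509780883789), array([[305.78378296, 219.29729462],
       [308.1891861 , 204.8648634 ],
       [356.1891861 , 212.86486435],
       [353.78378296, 227.29729462]]))
(array([0.5435398 , 0.04332243, 0.26793425]), np.float64(0.0007358641913942982))
plate [ 0.49230136 -0.22670095  0.014     ]
plate [0.50016727 0.02534856 0.014     ]
plate [0.59592278 0.02297822 0.014     ]
plate [ 0.58679486 -0.21856616  0.014     ]
bowl [0.402 0.072 0.03 ]
red [ 0.667 -0.19   0.065]
green [ 0.677 -0.054  0.065]
blue [0.682 0.094 0.065]
sponge [ 0.545 -0.3    0.028]
vase [0.578 0.318 0.271]
brushR [ 0.419 -0.104  0.01 ]
brushL [ 0.398 -0.286  0.01 ]
```

View pics/c1.png

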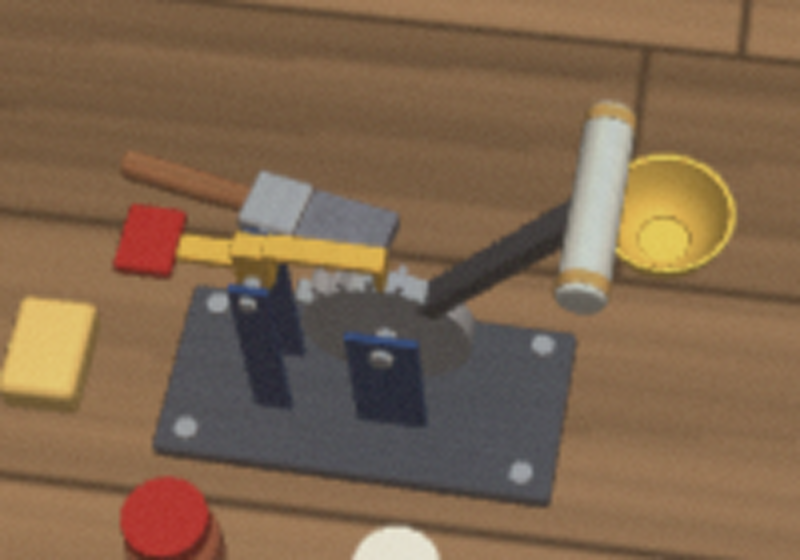

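View pics/c2.png

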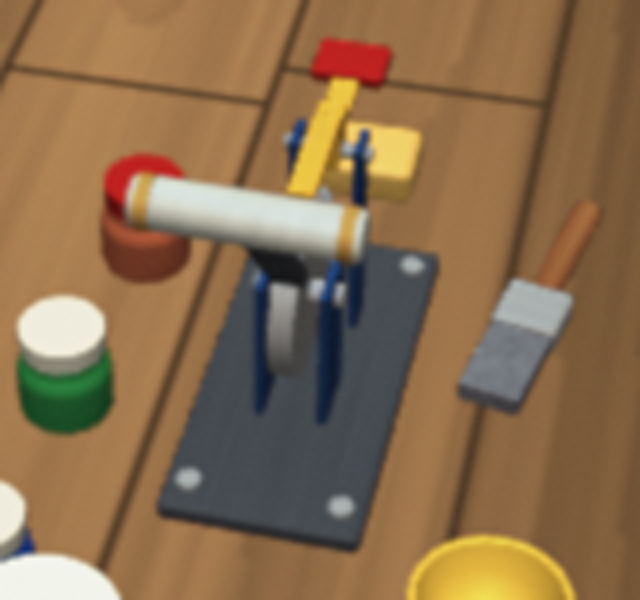

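Run:
```python
from h import *
a,b=grab('scene'),grab('side')
s=lambda u,v:(190+u/4,180+v/4)
t=lambda u,v:(270+u/4,165+v/4)
for u,v in((196,286),(576,337),(550,497),(158,446)): print(onz(a,*s(u,v),.014).round(4))
for n,p,q in(('barnear',(612,108),(357,237)),('barfar',(583,293),(140,199)),('pad corner nearbrush/back',(134,206),(390,46)),('pad back far',(116,268),(323,40)),('pad front far',(170,275),(316,71)),('pad front near',(186,211),(383,76)),):
    print(n,tri(ray(a,*s(*p)),ray(b,*t(*q))))
f=grab('wrist','w0.png'); print(f['xyz'],f['attitude'],f['fx'])
```

```text
[ 0.484  -0.2206  0.014 ]
[0.4891 0.0265 0.014 ]
[0.6017 0.025  0.014 ]
[ 0.5995 -0.2195  0.014 ]
barnear (array([0.48506687, 0.04491103, 0.2608994 ]), np.float64(0.00421447875521946))
barfar (array([0.59800773, 0.04207702, 0.25890634]), np.float64(0.0015788153549198707))
pad corner nearbrush/back (array([ 0.51896861, -0.22906537,  0.16504924]), np.float64(0.0031990068904944086))
pad back far (array([ 0.55984502, -0.23043313,  0.16198543]), np.float64(0.0024797774578270903))
pad front far (array([ 0.55863686, -0.19993433,  0.16086619]), np.float64(0.004750162909735037))
pad front near (array([ 0.51794298, -0.19880232,  0.1651873 ]), np.float64(0.004266871073486877))
[ 0.21631567 -0.51055407  0.3737694 ] [-0.12050088  0.09294201 -0.60136588  0.78434711] 395.66568918283053
```

Pad centre (0.539, -0.214, ~0.165), bar centre (0.542, 0.044, 0.26). The rest's y axis lies along world +y, and the distances agree with the text. Moving above the pad with the gripper shut.

Emit:
step_arm(increments=[0.026, 0.021, 0.005, -0.09, -1, 0.026, 0.021, 0.005, -0.09, -1, 0.026, 0.021, 0.003, -0.08, -1, 0.026, 0.021, 0, 0, -1, 0.026, 0.021, 0, 0, -1])

```text
clock: 0.77
tool_pos: [0.2738, -0.4251, 0.2413]
tcp_rot: [1.0, 0.001, 0.0, 0.0]
wrist_force: [0.5, -1.3, 0.2]
grip_width: 0.0254
grip_force: 0.0
```

Emit:
step_arm(increments=[0.026, 0.021, 0, 0, -1, 0.026, 0.021, 0, 0, -1, 0.026, 0.021, 0, 0, -1, 0.026, 0.021, 0, 0, -1, 0.026, 0.021, 0, 0, -1])

```text
clock: 1.18
tool_pos: [0.404, -0.3198, 0.2411]
tcp_rot: [1.0, 0.001, 0.0, 0.0]
wrist_force: [-0.1, -1.0, -0.6]
grip_width: 0.0005
grip_force: 0.0
```

Emit:
step_arm(increments=[0.026, 0.021, 0, 0, -1, 0.026, 0.021, 0, 0, -1, 0.026, 0.021, 0, 0, -1, 0.026, 0.021, 0, 0, -1, 0.026, 0.021, 0, 0, -1])

```text
clock: 1.6
tool_pos: [0.534, -0.2148, 0.241]
tcp_rot: [1.0, 0.001, 0.0, 0.0]
wrist_force: [0.8, -0.8, 0.8]
grip_width: 0.0001
grip_force: 0.0
```

Emit:
step_arm(increments=[0.006, 0, 0, 0, -1, 0, 0, 0, 0, -1, 0, 0, 0, 0, -1, 0, 0, 0, 0, -1])

```text
clock: 1.93
tool_pos: [0.5381, -0.2168, 0.2411]
tcp_rot: [1.0, 0.001, -0.0, 0.0]
wrist_force: [-0.3, -0.3, -0.8]
grip_width: -0.0002
grip_force: 0.0
```

Run:
```python
from h import *
a,b=grab('scene'),grab('side')
A=cv2.resize(a['frame'][150:300,180:380],(400,300)); B=cv2.resize(b['frame'][110:260,270:470],(400,300))
cv2.imwrite('pics/p1.png',np.hstack([A,B])[:,:,::-1])
```

```text
(no output)
```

View pics/p1.png

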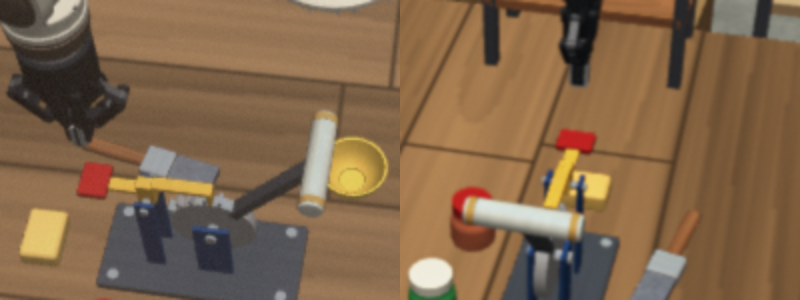

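Both views show the shut fingertips above the red pad: left image tip (78,135) and pad (97,180), right image tip (578,80) and pad (576,140). Descending.

Emit:
step_arm(increments=[0, 0, -0.02, 0, -1, 0, 0, -0.015, 0, -1, 0, 0, -0.008, 0, -1, 0, 0, -0.004, 0, -1, 0, 0, -0.004, 0, -1])

```text
clock: 2.45
tool_pos: [0.5385, -0.2165, 0.1902]
tcp_rot: [1.0, 0.001, 0.0, 0.0]
wrist_force: [0.4, 0.3, -0.4]
grip_width: 0.0004
grip_force: 0.0
```

Emit:
step_arm(increments=[0, 0, -0.004, 0, -1, 0, 0, -0.004, 0, -1, 0, 0, -0.003, 0, -1, 0, 0, -0.003, 0, -1, 0, 0, 0, 0, -1])

```text
clock: 2.87
tool_pos: [0.5387, -0.216, 0.1754]
tcp_rot: [1.0, 0.001, -0.0, -0.0]
wrist_force: [0.2, 1.1, 0.1]
grip_width: 0.0
grip_force: 0.0
```

Emit:
step_arm(increments=[0, 0, -0.003, 0, -1, 0, 0, -0.003, 0, -1])

```text
clock: 3.03
tool_pos: [0.5391, -0.2161, 0.1701]
tcp_rot: [1.0, 0.001, 0.0, 0.0]
wrist_force: [0.1, 0.9, -0.6]
grip_width: 0.0001
grip_force: 0.0
```

Run:
```python
from h import *
print(bot.get_state()['wrist_force'])
a,b=grab('scene'),grab('side')
A=cv2.resize(a['frame'][180:290,200:340],(400,300)); B=cv2.resize(b['frame'][120:240,280:440],(400,300))
cv2.imwrite('pics/p2.png',np.hstack([A,B])[:,:,::-1])
```

```text
[ 0.11688818  0.85243653 -0.60594363]
```

View pics/p2.png

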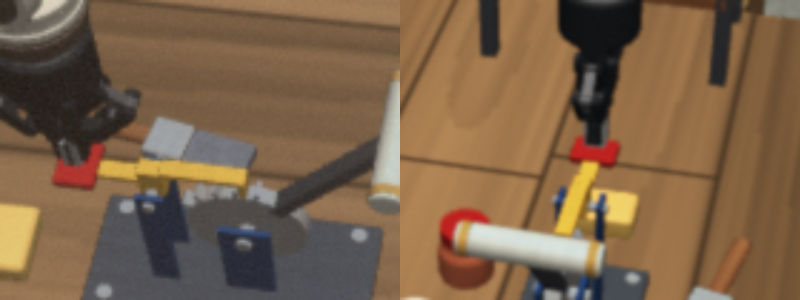

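Emit:
step_arm(increments=[0, 0, -0.003, 0, -1, 0, 0, -0.003, 0, -1])

```text
clock: 3.3
tool_pos: [0.539, -0.2161, 0.1639]
tcp_rot: [1.0, 0.001, 0.0, 0.0]
wrist_force: [0.3, 0.5, 0.0]
grip_width: 0.0002
grip_force: 0.0
```

Run:
```python
from m import *
print(bot.finger_overhang, bot.get_state()['wrist_force'])
a,b=grab('scene'),grab('side')
p=blob(a,(210,225,240,265),'red');q=blob(b,(340,170,375,200),'red'); print(p[1:4],p[4].max(0),q[1:4],q[4].max(0))
```

```text
0.025 [0.29225528 0.50838614 0.02137814]
(array([  9,   9,  17,  15, 112], dtype=int32), (226.90243911743164, 240.37804985046387), (15.129120826721191, 14.466531753540039)) [235.21951294 248.40244102] (array([  8,   5,  20,  12, 117], dtype=int32), (357.47687911987305, 180.15028858184814), (18.474946975708008, 10.18783187866211)) [367.38150406 186.58959579]
```

```bash
cat >> h.py <<'E'
def proj(f,p):
    c=R.from_quat(f['attitude']).inv().apply(np.array(p)-f['xyz']); return f['cx']+f['fx']*c[0]/-c[2], f['cy']-f['fy']*c[1]/-c[2]
E
python3 - <<'E'
from h import *
s=bot.get_state(); print(s['tool_pos'],s['qpos'].round(3))
a,b=grab('scene'),grab('side'); out=[]
for f,(x,y) in((a,(190,190)),(b,(310,120))):
    for z in(0,.025): print(proj(f,s['tool_pos']-[0,0,z]))
    im=cv2.resize(f['frame'][y:y+80,x:x+80],(400,400),interpolation=cv2.INTER_CUBIC)
    for z,c in((0,(0,255,0)),(.025,(255,0,255))):
        u,v=proj(f,s['tool_pos']-[0,0,z]); cv2.circle(im,(int((u-x)*5),int((v-y)*5)),3,c,-1)
    out.append(im)
cv2.imwrite('pics/p3.png',np.hstack(out)[:,:,::-1])
E
```

```text
[ 0.53884574 -0.21616205  0.16359272] [-0.381  0.146  0.116  1.541 -0.     2.757]
(np.float64(226.81268281330136), np.float64(239.08060250866288))
(np.float64(228.49336092453018), np.float64(244.7179758748112))
(np.float64(357.7761319561354), np.float64(179.52929635295666))
(np.float64(357.50051871118575), np.float64(187.76094177596892))
```

View pics/p3.png

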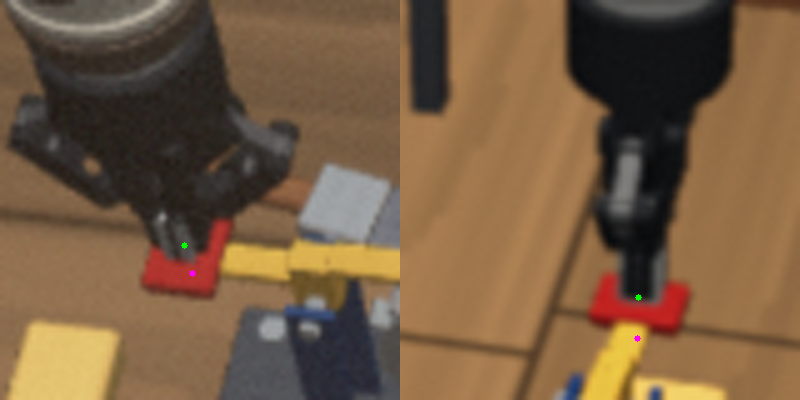

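Left: the tip sits at about (180,258) on the pad. Right: (640,300). The real tip is near the TCP point, well short of 25 mm ahead, so the pad is only now being touched. Pressing further.

Emit:
step_arm(increments=[0, 0, -0.003, 0, -1, 0, 0, -0.003, 0, -1, 0, 0, -0.003, 0, -1])

```text
clock: 3.75
tool_pos: [0.5392, -0.217, 0.1556]
tcp_rot: [1.0, 0.001, 0.001, 0.001]
wrist_force: [-0.8, -4.2, 5.1]
grip_width: -0.0003
grip_force: 2.8
```

```bash
cat > c.py <<'E'
from m import *
print(bot.get_state()['wrist_force'].round(1),bot.get_state()['tool_pos'].round(4))
a,b=grab('scene'),grab('side')
p=blob(a,(210,225,240,265),'red');q=blob(b,(340,165,375,205),'red'); print(p[1:4],q[1:4])
E
python3 c.py
```

```text
[-0.8 -4.2  5.1] [ 0.5392 -0.217   0.1556]
(array([  9,  11,  17,  14, 103], dtype=int32), (227.0, 242.5), (13.0, 16.0)) (array([  8,  13,  20,  11, 102], dtype=int32), (357.4099998474121, 183.1299991607666), (18.667617797851562, 8.626703262329102))
```

Contact, about 5 N. Pressing on.

Emit:
step_arm(increments=[0, 0, -0.003, 0, -1, 0, 0, -0.003, 0, -1, 0, 0, -0.003, 0, -1])

```text
clock: 4.1
tool_pos: [0.5391, -0.2169, 0.1464]
tcp_rot: [1.0, 0.001, 0.001, 0.001]
wrist_force: [0.2, -6.6, 3.9]
grip_width: -0.0002
grip_force: 3.2
```

Emit:
step_arm(increments=[0, 0, -0.002, 0, -1, 0, 0, -0.002, 0, -1])

```text
clock: 4.27
tool_pos: [0.5394, -0.217, 0.1436]
tcp_rot: [1.0, 0.001, 0.001, 0.001]
wrist_force: [-4.6, -4.9, 24.6]
grip_width: -0.0001
grip_force: 11.9
```

```bash
python3 c.py
```

```text
[-4.6 -4.9 24.6] [ 0.5394 -0.217   0.1436]
(array([10, 14, 16, 14, 88], dtype=int32), (228.40000343322754, 247.29999923706055), (9.838698387145996, 19.230182647705078)) (array([ 8, 18, 20,  9, 72], dtype=int32), (357.40829849243164, 187.18777465820312), (18.7011661529541, 6.608185768127441))
```

Pad on its stop (force jumped to 25 N after about 20 mm of travel). Hold briefly, lift, and go over the bar.

Emit:
step_arm(increments=[0, 0, 0, 0, -1, 0, 0, 0, 0, -1, 0, 0, 0.01, 0, -1, 0, 0, 0.03, 0, -1, 0, 0, 0.04, 0, -1])

```text
clock: 4.78
tool_pos: [0.5375, -0.2151, 0.2198]
tcp_rot: [1.0, 0.002, -0.003, -0.002]
wrist_force: [0.3, -0.3, -0.3]
grip_width: 0.0002
grip_force: 0.0
```

Run:
```python
from m import *
a,b=grab('scene'),grab('side')
p=blob(a,(210,225,240,265),'red');q=blob(b,(340,165,375,205),'red'); print(p[1:3],q[1:3],tri(ray(a,*p[2]),ray(b,*q[2])))
```

```text
(array([ 10,  12,  17,  16, 195], dtype=int32), (227.6834888458252, 244.55504608154297)) (array([  8,  18,  20,   9, 100], dtype=int32), (357.41891860961914, 186.98648834228516)) (array([ 0.53934749, -0.21777596,  0.13968953]), np.float64(0.00012728054665222724))
```

Emit:
step_arm(increments=[0, 0, 0.04, 0, -1, 0, 0, 0.04, 0, -1, 0, 0.037, 0.01, 0, -1, 0, 0.037, 0, 0, -1, 0, 0.037, 0, 0, -1])

```text
clock: 5.3
tool_pos: [0.539, -0.1039, 0.3129]
tcp_rot: [1.0, 0.001, 0.001, -0.0]
wrist_force: [0.4, 0.1, -1.8]
grip_width: 0.0
grip_force: 0.0
```

Emit:
step_arm(increments=[0, 0.037, 0, 0, -1, 0, 0.037, 0, 0, -1, 0, 0.037, 0, 0, -1, 0.002, 0.037, 0, 0, -1, 0, 0, 0, 0, -1])

```text
clock: 5.72
tool_pos: [0.5413, 0.0261, 0.3118]
tcp_rot: [1.0, 0.02, -0.001, -0.009]
wrist_force: [-0.1, -0.7, -0.7]
grip_width: -0.0005
grip_force: 0.0
```

Run:
```python
from h import *
s=bot.get_state(); print(s['tool_pos'])
a,b=grab('scene'),grab('side'); out=[]
for f,(x,y) in((a,(270,150)),(b,(270,100))):
    im=cv2.resize(f['frame'][y:y+130,x:x+130],(400,400),interpolation=cv2.INTER_CUBIC)
    u,v=proj(f,s['tool_pos']); cv2.circle(im,(int((u-x)*400/130),int((v-y)*400/130)),3,(0,255,0),-1)
    out.append(im)
cv2.imwrite('pics/p4.png',np.hstack(out)[:,:,::-1])
```

```text
[0.54131877 0.02611989 0.31179119]
```

View pics/p4.png

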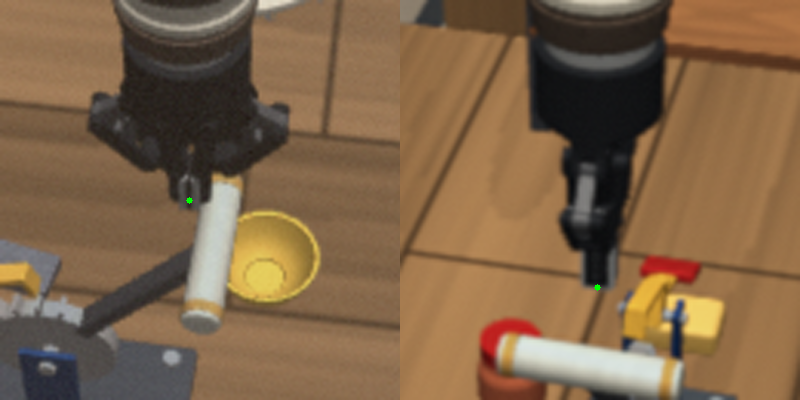

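Pawl free: the pad sank 22 mm. The tip at (190,200)/(597,287) is just short of the bar in y, and the last joint is at its limit, so I spin back.

Emit:
step_arm(increments=[0, 0, 0, 0.12, -1, 0, 0, 0, 0.12, -1, 0, 0, 0, 0.12, -1, 0, 0, 0, 0.12, -1, 0, 0, 0, 0.12, -1])

```text
clock: 6.23
tool_pos: [0.5414, 0.0211, 0.3119]
tcp_rot: [0.95, 0.313, -0.003, -0.007]
wrist_force: [0.4, -0.3, 1.0]
grip_width: -0.0002
grip_force: 0.0
```

Emit:
step_arm(increments=[0, 0, 0, 0.12, -1, 0, 0, 0, 0.12, -1, 0, 0, 0, 0.12, -1, 0, 0, 0, 0.12, -1, 0, 0, 0, 0.12, -1])

```text
clock: 6.65
tool_pos: [0.5414, 0.0211, 0.3119]
tcp_rot: [0.815, 0.58, -0.005, -0.006]
wrist_force: [-0.2, -0.1, -0.4]
grip_width: 0.0001
grip_force: 0.0
```

Emit:
step_arm(increments=[0, 0, 0, 0.12, -1, 0, 0, 0, 0.12, -1, 0, 0, 0, 0.12, -1, 0, 0, 0, 0, -1])

```text
clock: 6.98
tool_pos: [0.5414, 0.0212, 0.3119]
tcp_rot: [0.698, 0.716, -0.006, -0.005]
wrist_force: [-0.2, 0.4, 0.0]
grip_width: 0.0001
grip_force: 0.0
```

Emit:
step_arm(increments=[0, 0.012, 0, 0, -1, 0, 0.011, -0.012, 0, -1, 0, 0, -0.012, 0, -1, 0, 0, -0.006, 0, -1, 0, 0, -0.004, 0, -1])

```text
clock: 7.4
tool_pos: [0.5412, 0.0454, 0.2771]
tcp_rot: [0.7, 0.714, -0.006, -0.006]
wrist_force: [0.2, -0.1, 0.6]
grip_width: -0.0
grip_force: 0.0
```

Emit:
step_arm(increments=[0, 0.003, -0.004, 0, -1, 0, 0.004, -0.004, 0, -1, 0, 0.004, -0.004, 0, -1, 0, 0.004, -0.004, 0, -1])

```text
clock: 7.73
tool_pos: [0.5418, 0.0608, 0.2629]
tcp_rot: [0.699, 0.715, -0.005, -0.005]
wrist_force: [-1.0, -0.1, 9.4]
grip_width: -0.0
grip_force: 4.2
```

Emit:
step_arm(increments=[0, 0.005, -0.006, 0, -1, 0, 0.005, -0.006, 0, -1, 0, 0.004, -0.006, 0, -1, 0, 0.004, -0.006, 0, -1, 0, 0.004, -0.006, 0, -1])

```text
clock: 8.15
tool_pos: [0.5423, 0.0872, 0.2366]
tcp_rot: [0.698, 0.716, 0.001, -0.006]
wrist_force: [-4.9, 25.8, 29.6]
grip_width: 0.0001
grip_force: 19.5
```

Emit:
step_arm(increments=[0, 0.004, -0.006, 0, -1, 0, 0.004, -0.006, 0, -1, 0, 0.003, -0.006, 0, -1, 0, 0.003, -0.006, 0, -1, 0, 0.003, -0.006, 0, -1])

```text
clock: 8.57
tool_pos: [0.5427, 0.1081, 0.2082]
tcp_rot: [0.697, 0.717, 0.004, -0.008]
wrist_force: [-6.1, 44.6, 33.5]
grip_width: 0.0001
grip_force: 27.8
```

The lateral force is growing, so I look before going on.

Run:
```python
from h import *
s=bot.get_state(); print(s['tool_pos'],s['wrist_force'])
a,b=grab('scene'),grab('side'); out=[]
for f,(x,y) in((a,(270,160)),(b,(270,130))):
    im=cv2.resize(f['frame'][y:y+130,x:x+130],(400,400),interpolation=cv2.INTER_CUBIC)
    u,v=proj(f,s['tool_pos']); cv2.circle(im,(int((u-x)*400/130),int((v-y)*400/130)),3,(0,255,0),-1)
    out.append(im)
cv2.imwrite('pics/p5.png',np.hstack(out)[:,:,::-1])
```

```text
[0.54273533 0.10809353 0.20820185] [-6.05860114 44.62386382 33.53246086]
```

View pics/p5.png

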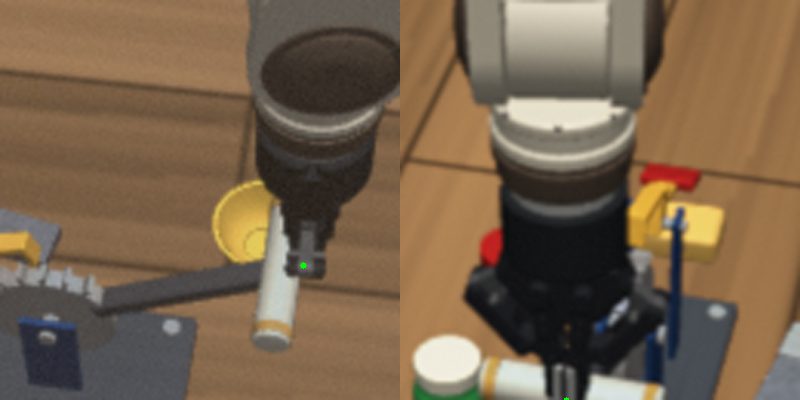

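The fingers have slid onto the outer side of the bar (tip (303,265), bar axis near x=280). Lifting off to re-centre on top.

Emit:
step_arm(increments=[0, 0.006, 0.004, 0, -1, 0, 0.004, 0.02, 0, -1, 0, 0, 0.035, 0, -1, 0, 0, 0.035, 0, -1, 0, 0, 0, 0, -1])

```text
clock: 9.08
tool_pos: [0.5423, 0.1101, 0.3029]
tcp_rot: [0.699, 0.715, -0.002, -0.003]
wrist_force: [1.7, 0.1, 1.0]
grip_width: -0.0002
grip_force: 0.0
```

Run:
```python
from h import *
print(bot.get_state()['tool_pos'])
a,b=grab('scene'),grab('side'); out=[]
for f,(x,y) in((a,(270,160)),(b,(270,130))):
    out.append(cv2.resize(f['frame'][y:y+130,x:x+130],(400,400),interpolation=cv2.INTER_CUBIC))
cv2.imwrite('pics/p6.png',np.hstack(out)[:,:,::-1])
```

```text
[0.54232153 0.11006601 0.30293945]
```

View pics/p6.png

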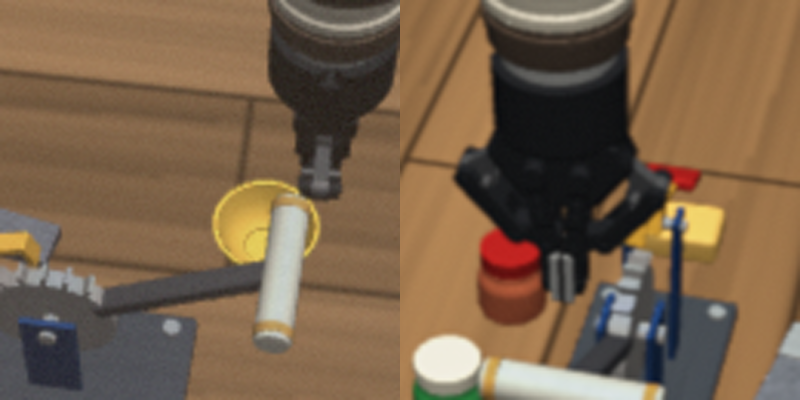

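The tip is clear of the bar; bar axis in the left crop runs (290,200)–(272,340), mid about (281,270).

Run:
```python
from m import *
a,b=grab('scene'),grab('side')
p=blob(a,(345,215,372,278),'w'); q=blob(b,(418-0-132,235,495-0,275),'w')
print(p[1:4],q[1:4]); 
c=(361.3,247.7)
for z in np.arange(.15,.24,.01):
    w=onz(a,*c,z); print(round(z,3),w.round(4),'hinge dist',np.hypot(w[1]+.079,z-.1).round(4))
B=cv2.resize(b['frame'][200:300,260:410],(600,400),interpolation=cv2.INTER_CUBIC); cv2.imwrite('pics/p7.png',B[:,:,::-1])
print(tri(ray(a,*p[2]),ray(b,*q[2])))
```

```text
(array([  8,  12,  17,  40, 442], dtype=int32), (361.5799980163574, 245.94000244140625), (12.162237167358398, 39.03229904174805)) (array([ 15,  11,  49,  20, 573], dtype=int32), (324.60413360595703, 255.55848693847656), (48.45823669433594, 12.275079727172852))
0.15 [0.5131 0.0919 0.15  ] hinge dist 0.178
0.16 [0.5191 0.092  0.16  ] hinge dist 0.1812
0.17 [0.5251 0.0922 0.17  ] hinge dist 0.1849
0.18 [0.5311 0.0923 0.18  ] hinge dist 0.1891
0.19 [0.5371 0.0924 0.19  ] hinge dist 0.1936
0.2 [0.5432 0.0926 0.2   ] hinge dist 0.1986
0.21 [0.5492 0.0927 0.21  ] hinge dist 0.2039
0.22 [0.5552 0.0928 0.22  ] hinge dist 0.2096
0.23 [0.5612 0.093  0.23  ] hinge dist 0.2156
(array([0.54435002, 0.09353875, 0.20767304]), np.float64(0.002377166328592477))
```

Bar centre is now (0.543, 0.093, 0.201). Re-approaching slightly on the hinge side of its top.

Emit:
step_arm(increments=[0, -0.02, -0.01, 0, -1, 0, 0, -0.03, 0, -1, 0, 0, -0.025, 0, -1, 0, 0, -0.01, 0, -1, 0, 0, 0, 0, -1])

```text
clock: 9.7
tool_pos: [0.54, 0.0892, 0.2175]
tcp_rot: [0.699, 0.715, -0.008, -0.007]
wrist_force: [-0.4, 0.5, 0.8]
grip_width: -0.0001
grip_force: 0.0
```

Emit:
step_arm(increments=[0, 0.001, -0.004, 0, -1, 0, 0.002, -0.005, 0, -1, 0, 0.003, -0.006, 0, -1, 0, 0.003, -0.006, 0, -1, 0, 0.002, -0.006, 0, -1])

```text
clock: 10.12
tool_pos: [0.5423, 0.102, 0.1958]
tcp_rot: [0.698, 0.716, -0.003, -0.005]
wrist_force: [0.4, 5.2, 9.0]
grip_width: 0.0003
grip_force: 4.4
```

Emit:
step_arm(increments=[0, 0.002, -0.006, 0, -1, 0, 0.002, -0.006, 0, -1, 0, 0.001, -0.006, 0, -1, 0, 0.001, -0.006, 0, -1, 0, 0.001, -0.006, 0, -1])

```text
clock: 10.53
tool_pos: [0.5425, 0.109, 0.1657]
tcp_rot: [0.698, 0.716, -0.003, -0.005]
wrist_force: [-0.1, 5.4, 6.3]
grip_width: 0.0
grip_force: 3.5
```

Emit:
step_arm(increments=[0, 0.001, -0.006, 0, -1, 0, 0.001, -0.006, 0, -1, 0, 0.001, -0.006, 0, -1, 0, 0, -0.006, 0, -1, 0, 0, -0.005, 0, -1])

```text
clock: 10.95
tool_pos: [0.5424, 0.1118, 0.1363]
tcp_rot: [0.698, 0.716, -0.004, -0.005]
wrist_force: [-0.2, 3.6, 5.7]
grip_width: 0.0001
grip_force: 2.8
```

Emit:
step_arm(increments=[0, 0, -0.004, 0, -1, 0, 0, -0.004, 0, -1, 0, 0, -0.003, 0, -1, 0, 0, -0.002, 0, -1, 0, 0, 0, 0, -1])

```text
clock: 11.37
tool_pos: [0.542, 0.1109, 0.1224]
tcp_rot: [0.699, 0.715, -0.005, -0.005]
wrist_force: [1.1, 1.9, 3.1]
grip_width: 0.0
grip_force: 1.7
```

Emit:
step_arm(increments=[0, 0, -0.003, 0, -1, 0, 0, -0.002, 0, -1, 0, 0, 0, 0, -1])

```text
clock: 11.62
tool_pos: [0.5422, 0.1108, 0.1201]
tcp_rot: [0.699, 0.715, -0.004, -0.004]
wrist_force: [-4.4, 2.2, 20.9]
grip_width: 0.0
grip_force: 10.1
```

On the stop (21 N). Hold, then lift clear and check.

Emit:
step_arm(increments=[0, 0, 0, 0, -1, 0, 0, 0, 0, -1, 0, 0, 0, 0, -1, 0, 0, 0.02, 0, -1, 0, 0, 0.04, 0, -1])

```text
clock: 12.03
tool_pos: [0.5394, 0.1097, 0.1733]
tcp_rot: [0.699, 0.715, -0.009, -0.007]
wrist_force: [0.3, -0.6, -0.2]
grip_width: -0.0001
grip_force: 0.0
```

Emit:
step_arm(increments=[0, 0, 0.04, 0, -1, 0, 0, 0.04, 0, -1, 0, 0, 0.04, 0, -1, 0, 0, 0, 0, -1, 0, 0, 0, 0, -1])

```text
clock: 12.45
tool_pos: [0.5423, 0.1102, 0.2993]
tcp_rot: [0.699, 0.715, -0.004, -0.004]
wrist_force: [-0.6, 0.5, -1.2]
grip_width: 0.0001
grip_force: 0.0
```

Run:
```python
from m import *
s=bot.get_state(); print(s['tool_pos'],s['wrist_force'])
a,b=grab('scene','scene9.png'),grab('side')
h=np.array([.542,.121,.11]); print(proj(a,h),proj(b,h))
(u,v),(x,y)=[tuple(map(int,proj(f,h))) for f in(a,b)]
p=blob(a,(u-18,v-33,u+18,v+33),'w'); q=blob(b,(x-40,y-22,x+40,y+22),'w')
print(p[1:4],q[1:4],tri(ray(a,*p[2]),ray(b,*q[2])))
p=blob(a,(210,225,240,265),'red');q=blob(b,(340,165,375,205),'red'); print(tri(ray(a,*p[2]),ray(b,*q[2])))
```

```text
[0.54229182 0.11021215 0.29932154] [-0.59534012  0.49639569 -1.20758068]
(np.float64(371.6445866126563), np.float64(268.48151886841976)) (np.float64(323.5503058150295), np.float64(298.37119808236304))
(array([ 11,  14,  15,  39, 400], dtype=int32), (371.7699966430664, 267.61000061035156), (11.030865669250488, 37.75950241088867)) (array([ 16,  11,  48,  20, 550], dtype=int32), (321.7481384277344, 296.3532943725586), (47.087608337402344, 11.945459365844727)) (array([0.54464938, 0.12164802, 0.11723042]), np.float64(0.0021525692870986556))
(array([ 0.5380986 , -0.21862331,  0.13843658]), np.float64(0.0009374893414260121))
```

View pics/scene9.png

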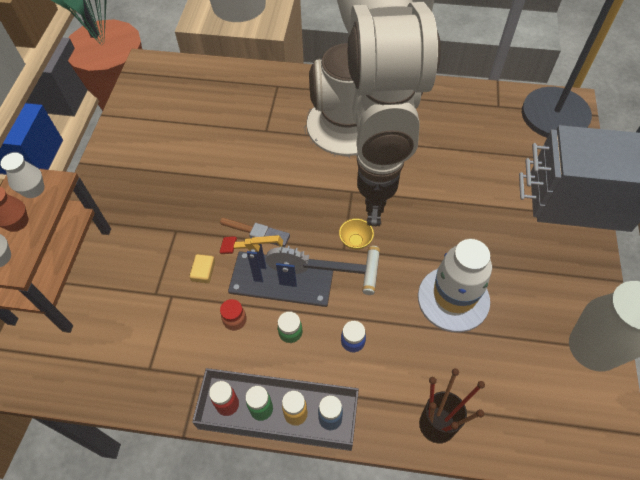

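The bar lies flat at (371,268) and the pad is still down at (228,245). Every loose thing is where it started and the robot is clear.

```bash
python3 -c "
from bench import bot
print(bot.sign_off())"
```

```text
the job is handed in; nothing more can be done
None
```

I handed the job in with the pawl pressed free and the arm down on its stop, the robot clear and every loose thing where it stood in the last picture; `sign_off` returned no verdict.

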